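Close up the luthier's sorting case

TASK

Close up the grey sorting case on the bench: set the loose open tray on the matching base tray that is screwed down, its two cut corners over the base's two cut corners so that its skirt drops fully home all round, and then set the matching cut-corner lid on that tray the same way. Carry the tray level so that the wooden blank in it stays inside, lower both parts gently rather than dropping them, and leave everything else on the bench where it is (the square-cornered lid belongs to another case).

Things in the scene. Friction and masses are not known exactly. Their poses are not given: they have to be found in the camera images.
- base: Base tray of the grey plastic sorting case, on a plywood foot 132 x 72 x 12 mm screwed to the bench; cannot move. Outline 120 (x) by 60 mm (y); the two corners at its +x end are cut off at 45 degrees (20 mm along each side), the two at -x are square; walls upright. Origin: centre of its underside, on the bench. z up.
- base_deck (a point): Centre of the base tray at the height of its deck (52 mm above the bench), the flat shoulder on which the tray's skirt rests; axes as base. Inside the shoulder, 5.5 mm in from the outline, an open rim of the same cut-corner shape stands 8 mm above the deck; its upper 5 mm slope inwards 3 mm as a lead-in.
- tray_mid (a point): Loose open grey tray, 0.1-0.25 kg, outline as the base (cut corners at +x). Skirt 10 mm deep, 4 mm thick, passes over the rim below with 1.5 mm play if cut corners match. Upright walls 40 mm high up to its deck, then an 8 mm rim like the base's. Point: outline centre, 20 mm above skirt edge, 20 mm below deck. Grip across the 60 mm width. Fully home: 20 mm above base_deck. Starts on the bench.
- lid_mid (a point): Loose grey lid, 0.08-0.17 kg, same outline and skirt as the tray (cut corners at +x). Skirt and flat top 18 mm high; on top a central grip bar 70 (x) x 20 (y) x 30 mm high, 48 mm overall. Point: on the centre line 24 mm above the skirt edge, 6 mm above the flat top, 24 mm below the bar's top. Fully home: 44 mm above tray_mid. Starts on the bench, skirt down.
- blank: Dark wooden bridge blank 60 x 24 x 9 mm lying in the larger compartment of the loose tray; origin at the centre of its underside. It stays in the tray.
- oddlid_mid (a point): Bystander: lid of another case, grey plastic, 140 mm (x) by 70 mm (y), all four corners square, grip bar 70 x 20 x 30 mm, 48 mm overall. The point is at its centre, 24 mm above its lower edge.
- gluejar: Bystander: closed glue jar, 58 mm across, 62 mm high; origin at the centre of its underside.
- cork: Bystander: cork sanding block 90 x 50 x 28 mm; origin at the centre of its underside.
- driver: Bystander: screwdriver 170 mm long lying on the bench; origin under its middle.
- tin: Bystander: varnish tin, 68 mm across, 70 mm high; origin at the centre of its underside.
- glass: Bystander: drinking glass, 66 mm across, 75 mm high; origin at the centre of its underside.
- mallet: Bystander: wooden mallet 240 mm long lying on the bench; origin under its middle.
Not all that is in view belongs to the job. What is shaped like the part that bears tray_mid but turquoise is not meant.

How it is judged:
By the outcome, as a careful person would: the job done as asked, in the order asked, and still so for the second after the job is handed in, with the robot touching nothing.
It also fails if it takes over 64 s, if anything falls off the work surface, if the arm or the gripper's body presses on something with over 40 N, if the wrist force passes 120 N, or if a joint passes its speed limit or range.

ROBOT

A 7-joint arm with a two-finger parallel gripper is mounted at the origin on the work surface. World frame = base frame: x ahead of the robot, y to its left, z up, the work surface at z = 0. Lengths are in m, angles in rad, forces in N, time in s.
With the tool pointing down it reaches from about 0.425 to 0.95 m from the base axis. Payload 4.7 kg.
Tool frame: the origin (TCP) lies where the fingers leave the gripper's body, on its centre line; the fingertips stand r.finger_overhang ahead of it and the grasp point (between the pads) lies 54 mm ahead of it (r.finger_overhang is the distance from the TCP to the fingertips, in m); z points along the fingers, y is the line along which they close (so a half turn about z gives the same grasp; the last joint's range is limited). The gripper opens to 85 mm and grips with 20 to 120 N. Pads are 22 mm wide; open, the fingers measure 114 mm over their backs; the gripper's body (76 mm by 85 mm) begins 54 mm behind the grasp point. The pads swing forward as they close: fully open they stand 13 mm farther back than shut.
Start: joints at [-1.237, 0.469, -0.049, 1.532, 0.024, 1.141, -0.082], TCP at [0.24, 0.631, 0.304] pointing down, gripper open.
Joint ranges: [-2.59, 2.59], [-0.33, 1.99], [-1.39, 1.29], [0.1, 2.45], [-1.04, 4.18], [0.21, 1.99], [-2.66, 2.66]. Speed limits (rad/s): [2.57, 2.57, 3.14, 3.14, 3.14, 3.14, 3.14].

INTERFACE

Orientations are given as a 3x3 rotation matrix whose columns are the frame's x, y, z axes.
In Python, from cell import r, viewer gives the robot as it stands.
- The arm moves only by the tool move_arm, never from a script. Its argument "motion" is a list of rows, each an object with "dp": the shift along the tool's x, y, z in cm, a list of three; "angular": the turn, a rotation vector about the tool's x, y, z in degrees, a list of three. In form: [{"dp": [x, y, z], "angular": [rx, ry, rz]}, ...]. A call has 1 to 12 rows; each row is the pose to reach, as a shift and turn from the pose commanded when the call began, along the tool's axes at that moment; what a row does not reach only later rows make up. A row lasts 1/12 s, in which the tool goes at most 41.7 mm and 7.16 degrees, less where a joint would pass 70% of its speed; a pose out of reach is approached as far as the arm can. A call with a gripper value outside its range is refused whole. "claw" is the closure, from 0 (fully open) to 1 (shut), set as the call begins (left out, the last holds). The fingers move at their own pace and stop on an object; the grip force is fixed at half the most. Time passes only in rows, so rows that repeat a pose let the fingers close. It gives the time, the measured TCP pose, the force, the opening and the grip force at its end, in the units of the state.
- r.sense(): the state, without advancing time (a new reading comes with each control period).
- viewer.capture(name): name is "scene" or "side" or "wrist"; returns a dict with "frame" (420x560x3 uint8, red, green, blue), "fx", "fy", "cx", "cy" (pixels), "k1" (the pictures are not rectified: a ray, as slopes to the right and down, at radius r is drawn at 1 + k1 r^2 times it, then the intrinsics apply), "R" (3x3) and "t" (3): a world point X has camera coordinates R X + t; the wrist camera has in their place "tool_from_camera" (4x4, takes a point from camera to tool coordinates, whose origin is the TCP and whose axes are the flange's). Camera axes: x right, y down, z forward; pixel columns grow to the right and rows downward; lengths in m; the calibration is good to about 2 mm. A picture is of the moment at which its call begins: read the wrist's pose just before it. There is no depth.
- r.close_job(): hands the job in; it is judged then, once.
The state is a dict: "time_s": time; "joint_positions": joint angles; "dq": joint speeds; "tau": joint torques, N m; "eef_pos": TCP position; "orientation": TCP orientation; "wrist_force": force on the tool from outside, world axes, zero at the start; "ft_torque": the same for the moment, N m; "grip_width": opening from 0.0 (shut) to 1.0 (fully open); "gripper_force": force on a finger pad.
Only numpy, scipy, OpenCV 4.12 (cv2) and the standard library are available. Lean on these libraries where they do the work, as an engineer would, in place of code of your own. Each camera call takes 0.05 s, during which the arm holds its last target. There are 200 camera calls.

## Working session

There is one attempt and no reset: what is moved stays moved. The work goes in short steps, Python scripts to look and compute and a tool call to move; the robot and the scene stay as the last step left them, time stands still between calls to the robot, and variables do not carry over. Pictures are saved under pics/ and viewed, at most 10 in all, crops included, and the job is handed in when it is done.

Besides the shell and the picture viewer there is one more tool, called after "Emit:" as a command line: name --argument value ..., lists and objects as JSON in quotes. move_arm: Moves the arm, as the interface text tells. Its arguments: {"type":"object","properties":{"motion":{"type":"array"},"claw":{"type":"number"}},"required":["motion"]}

```bash
mkdir -p pics; ls; cat > h.py <<'E'
import numpy as np, cv2, json
from cell import r, viewer
def grab(name,fn=None):
    s=r.sense(); c=viewer.capture(name)
    if fn: cv2.imwrite('pics/'+fn,cv2.cvtColor(c['frame'],cv2.COLOR_RGB2BGR))
    if 'R' not in c or name=='wrist':
        T=np.array(c['tool_from_camera']); Rt=np.array(s['orientation']); p=np.array(s['eef_pos'])
        Rwc=Rt@T[:3,:3]; o=Rt@T[:3,3]+p
    else:
        Rwc=np.array(c['R']).T; o=-Rwc@np.array(c['t'])
    c['Rwc']=Rwc; c['o']=o; return c
def rays(c,uv):
    K=np.array([[c['fx'],0,c['cx']],[0,c['fy'],c['cy']],[0,0,1]])
    uv=np.array(uv,float).reshape(-1,1,2)
    # fixed-point k1
    x=cv2.undistortPoints(uv,K,np.array([c['k1'],0,0,0]))[:,0]
    return np.c_[x,np.ones(len(x))]@c['Rwc'].T
def onz(c,uv,z):
    d=rays(c,uv); return c['o']+d*((z-c['o'][2])/d[:,2])[:,None]
E
python3 - <<'E'
from h import *
s=r.sense()
print(r.finger_overhang,s['time_s'],s['eef_pos'],np.round(s['orientation'],3),s['grip_width'])
a=[grab(n,n+'0.png') for n in ('scene','side','wrist')]
for c in a: print(c['o'].round(3),c['k1'],c['fx'],c['Rwc'][:,2].round(2))
cv2.imwrite('pics/a.png',cv2.cvtColor(cv2.resize(np.hstack([x['frame'] for x in a[:2]]),None,fx=.7,fy=.7),cv2.COLOR_RGB2BGR))
E
```

```text
pics
0.0726 0.0 [0.2393798  0.63064112 0.30284199] [[-0.935  0.355 -0.001]
 [ 0.355  0.935 -0.002]
 [-0.    -0.002 -1.   ]] 0.999917096036642
[ 0.849 -0.553  1.024] 0.018615154121863656 485.8386085305909 [-0.29  0.48 -0.83]
[ 0.285 -0.958  0.954] -0.15790974055765397 524.965184042348 [ 0.19  0.72 -0.67]
[0.163 0.66  0.373] -0.0530666896506686 334.63198100324666 [ 0.3  -0.11 -0.95]
```

View pics/scene0.png

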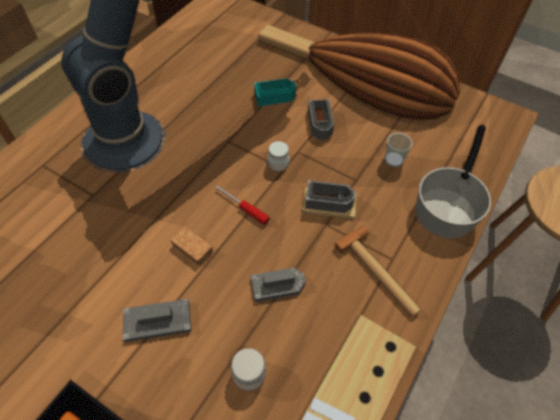

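View pics/side0.png

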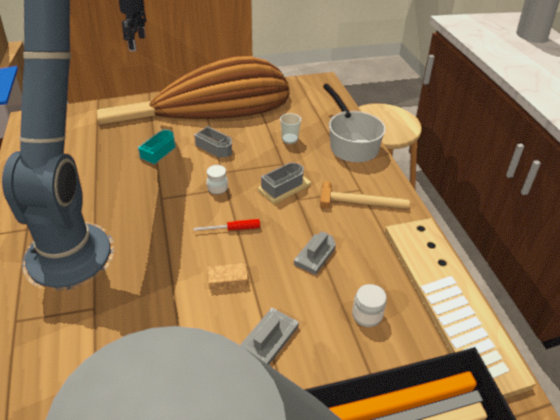

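Scene view: base at about (330,197) on its foot, cut corners to the right. Loose tray at (320,118), cut-corner lid at (278,283), odd lid at (157,320). Next, rough positions and an enlarged crop for orientation.

```bash
python3 - <<'E'
from h import *
c=grab('scene')
for n,uv,z in [('tray',(320,116),.045),('base',(330,195),.055),('lid',(278,285),.018),('odd',(157,322),.018),('jar',(279,155),.03),('cork',(192,245),.02),('glass',(397,152),.03),('mallethead',(352,238),.03),('turq',(275,92),.04),('drvhandle',(255,212),.02)]:
    print(n,onz(c,[uv],z)[0].round(3))
f=c['frame']
A=cv2.resize(f[90:150,280:360],None,fx=5,fy=5,interpolation=cv2.INTER_CUBIC)
B=cv2.resize(f[170:230,295:375],None,fx=5,fy=5,interpolation=cv2.INTER_CUBIC)
C=cv2.resize(f[255:315,240:320],None,fx=5,fy=5,interpolation=cv2.INTER_CUBIC)
D=cv2.resize(grab('wrist')['frame'],(400,300))
cv2.imwrite('pics/b.png',cv2.cvtColor(np.vstack([np.hstack([A,B]),np.hstack([C,D])]),cv2.COLOR_RGB2BGR))
E
```

```text
tray [0.436 0.339 0.045]
base [0.594 0.109 0.055]
lid [ 0.608 -0.149  0.018]
odd [ 0.436 -0.362  0.018]
jar [0.41  0.167 0.03 ]
cork [ 0.382 -0.173  0.02 ]
glass [0.67  0.349 0.03 ]
mallethead [0.693 0.045 0.03 ]
turq [0.276 0.355 0.04 ]
drvhandle [ 0.454 -0.014  0.02 ]
```

View pics/b.png

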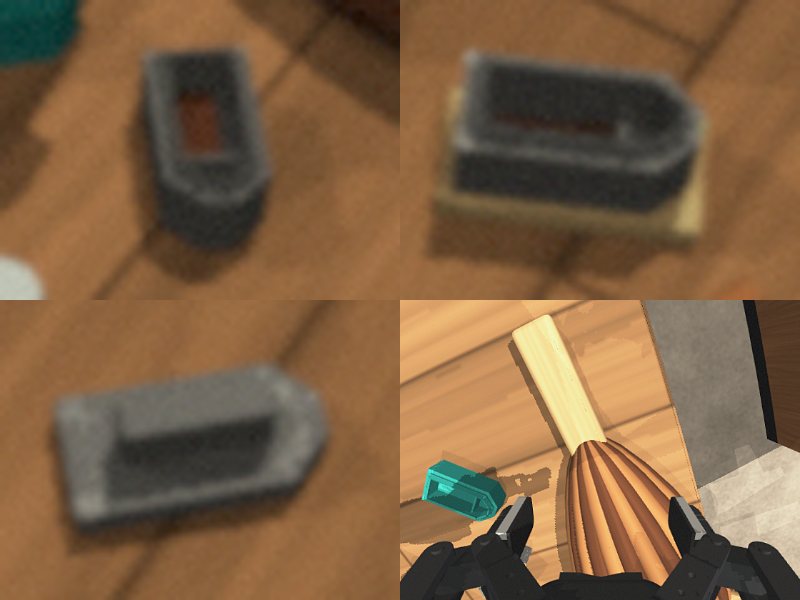

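Crops: the tray's cut end points down in the picture, the base's and the lid's to the right; the blank shows in the tray. Now headings and the first move's numbers.

```bash
cat >> h.py <<'E'
from scipy.spatial.transform import Rotation as Ro
def pose(yaw):  # tool down, tool x at yaw
    c,s=np.cos(yaw),np.sin(yaw); return np.array([[c,s,0],[s,-c,0],[0,0,-1.]])
def goto(p,yaw_deg):
    s=r.sense(); R0=np.array(s['orientation']); 
    d=R0.T@(np.array(p)-s['eef_pos'])*100
    w=np.degrees(Ro.from_matrix(R0.T@pose(np.radians(yaw_deg))).as_rotvec())
    print('GOTO dp',d.round(2),'ang',w.round(2),'| yaw now',np.degrees(np.arctan2(R0[1,0],R0[0,0])).round(2),'j',np.round(s['joint_positions'],2))
E
python3 - <<'E'
from h import *
c=grab('scene')
for n,a,b,z in [('tray',(319.4,100.4),(323,130),.045),('base',(308,191),(354.6,193),.055),('lid',(253.6,286.5),(305,281),.018)]:
    A,B=onz(c,[a,b],z); d=B-A
    print(n,((A+B)/2).round(3),np.linalg.norm(d).round(3),np.degrees(np.arctan2(d[1],d[0])).round(1))
goto([.45,.33,.30],-70+180)
E
```

```text
tray [0.436 0.344 0.045] 0.115 -55.3
base [0.592 0.119 0.055] 0.115 30.0
lid [ 0.609 -0.144  0.018] 0.117 39.5
GOTO dp [-30.36 -20.67   0.37] ang [-3.000e-02  2.000e-02  4.922e+01] | yaw now 159.22 j [-1.24  0.47 -0.05  1.53  0.02  1.14 -0.08]
```

```bash
python3 - <<'E'
from h import *
goto([.425,.36,.28],125)
E
```

```text
GOTO dp [-26.96 -18.75   2.37] ang [-3.000e-02  1.000e-02  3.422e+01] | yaw now 159.22 j [-1.24  0.47 -0.05  1.53  0.02  1.14 -0.08]
```

Emit:
move_arm --motion '[{"dp": [-3.4, -2.35, 0.3], "angular": [0, 0, 4.3]}, {"dp": [-6.8, -4.7, 0.6], "angular": [0, 0, 8.6]}, {"dp": [-10.1, -7, 0.9], "angular": [0, 0, 12.9]}, {"dp": [-13.5, -9.4, 1.2], "angular": [0, 0, 17.1]}, {"dp": [-16.9, -11.7, 1.5], "angular": [0, 0, 21.4]}, {"dp": [-20.2, -14.1, 1.8], "angular": [0, 0, 25.7]}, {"dp": [-23.6, -16.4, 2.1], "angular": [0, 0, 30]}, {"dp": [-27, -18.75, 2.4], "angular": [0, 0, 34.2]}, {"dp": [-27, -18.75, 2.4], "angular": [0, 0, 34.2]}, {"dp": [-27, -18.75, 2.4], "angular": [0, 0, 34.2]}, {"dp": [-27, -18.75, 2.4], "angular": [0, 0, 34.2]}]'

```text
time_s: 1.22
eef_pos: [0.4251, 0.3605, 0.2801]
orientation: [[-0.574, 0.819, -0.0], [0.819, 0.574, 0.001], [0.001, 0.0, -1.0]]
wrist_force: [0.1, -0.1, -0.3]
grip_width: 0.996
gripper_force: 0.0
```

```bash
python3 - <<'E'
from h import *
c=grab('wrist','w1.png'); s=r.sense(); print(s['time_s'],s['eef_pos'],s['wrist_force'])
cv2.imwrite('pics/w1b.png',cv2.cvtColor(cv2.resize(c['frame'],(800,600)),cv2.COLOR_RGB2BGR))
E
```

```text
1.2667 [0.42453858 0.36135217 0.28002495] [0.07281874 0.65917741 0.05181707]
```

View pics/w1b.png

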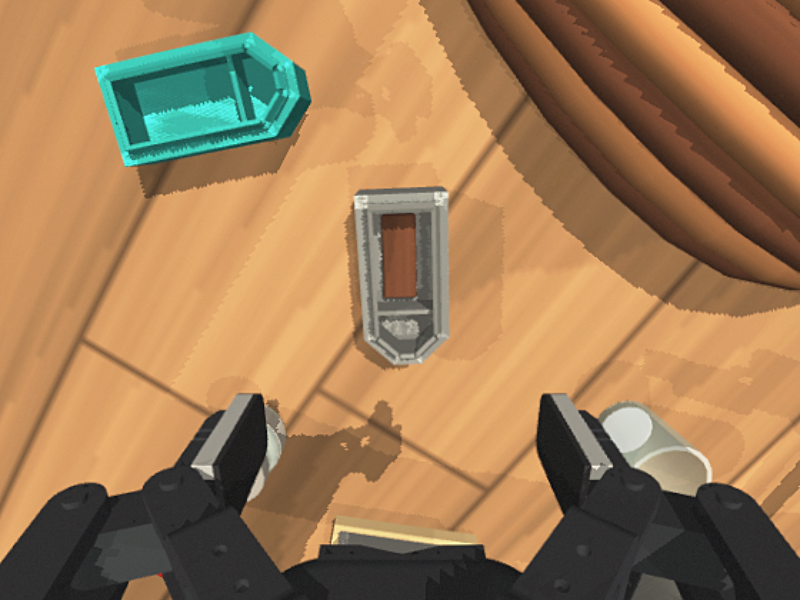

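Wrist view (800-wide): the tray is upright and clear, square end at (355–447, 192), cut end at (380–420, 361), almost aligned with the tool. I'll measure its contour on the deck plane.

```bash
cat >> h.py <<'E'
def outline(c,roi,z,smax=60,vmin=60,eps=2.5):
    x0,y0,x1,y1=roi; f=cv2.cvtColor(c['frame'][y0:y1,x0:x1],cv2.COLOR_RGB2HSV)
    m=((f[...,1]<smax)&(f[...,2]>vmin)).astype(np.uint8)
    m=cv2.morphologyEx(m,cv2.MORPH_CLOSE,np.ones((3,3)))
    k=max(cv2.findContours(m,cv2.RETR_EXTERNAL,cv2.CHAIN_APPROX_NONE)[0],key=cv2.contourArea)
    k=cv2.convexHull(k); a=cv2.approxPolyDP(k,eps,True)[:,0]+[x0,y0]
    return a,onz(c,a,z)
E
python3 - <<'E'
from h import *
c=grab('wrist')
f=cv2.cvtColor(c['frame'],cv2.COLOR_RGB2HSV)
print(f[170,245:320,1].tolist(),f[170,245:320,2].tolist()); print(f[128:145,280].tolist(),f[240:260,280].tolist())
for sm in (50,70):
  a,P=outline(c,(235,120,325,262),.04,smax=sm)
  for u,p in zip(a,P): print(u,p[:2].round(4))
print(c['o'])
E
```

```text
[136, 136, 134, 142, 123, 33, 21, 22, 27, 27, 22, 19, 23, 28, 26, 29, 26, 27, 28, 27, 22, 17, 89, 163, 149, 148, 145, 143, 151, 154, 149, 150, 155, 150, 152, 151, 152, 151, 153, 155, 152, 149, 152, 152, 152, 166, 43, 17, 19, 21, 20, 26, 21, 29, 25, 17, 24, 24, 27, 29, 27, 26, 30, 25, 27, 27, 24, 18, 37, 125, 146, 138, 138, 134, 139] [157, 163, 147, 142, 149, 169, 173, 171, 177, 173, 128, 105, 102, 120, 154, 160, 156, 160, 163, 170, 118, 89, 80, 100, 120, 122, 118, 118, 113, 114, 123, 134, 132, 136, 136, 137, 138, 135, 137, 138, 144, 144, 143, 138, 136, 126, 107, 105, 94, 85, 88, 87, 86, 89, 83, 91, 96, 130, 150, 156, 132, 118, 119, 153, 162, 159, 158, 159, 164, 191, 196, 196, 190, 192, 191]
[[15, 136, 218], [15, 136, 220], [14, 134, 223], [15, 137, 232], [15, 130, 206], [90, 16, 95], [26, 18, 101], [22, 28, 101], [28, 24, 126], [26, 24, 181], [26, 25, 174], [25, 25, 174], [26, 23, 174], [26, 24, 160], [28, 22, 159], [21, 24, 150], [23, 30, 153]] [[30, 21, 96], [21, 26, 100], [23, 21, 96], [26, 19, 95], [26, 21, 97], [27, 30, 95], [26, 21, 96], [23, 25, 93], [27, 22, 103], [24, 27, 149], [23, 26, 177], [24, 25, 155], [25, 28, 120], [23, 28, 148], [24, 23, 179], [20, 37, 173], [16, 96, 159], [14, 145, 149], [15, 137, 180], [15, 136, 229]]
[310 132] [0.4154 0.4209]
[313 136] [0.4197 0.4196]
[313 236] [0.4788 0.3409]
[295 254] [0.4758 0.3144]
[275 255] [0.4597 0.3017]
[255 238] [0.4326 0.3056]
[248 138] [0.3724 0.384 ]
[251 134] [0.3726 0.3886]
[310 132] [0.4154 0.4209]
[313 135] [0.4192 0.4203]
[313 237] [0.4795 0.34  ]
[294 255] [0.4756 0.3129]
[275 255] [0.4597 0.3017]
[255 239] [0.4332 0.3047]
[248 138] [0.3724 0.384 ]
[251 134] [0.3726 0.3886]
[0.37759077 0.42854264 0.3496965 ]
```

```bash
python3 - <<'E'
from h import *
c=grab('wrist')
P=onz(c,[(249.5,136.5),(313.7,136.5),(313.7,236.5),(254.7,238.5),(275,255.7),(295,255.2)],.04)[:,:2]
rear=(P[0]+P[1])/2; front=(P[4]+P[5])/2; d=front-rear
print('width',np.linalg.norm(P[0]-P[1]),'len',np.linalg.norm(d),np.degrees(np.arctan2(d[1],d[0])))
for a,b in((1,2),(0,3)):
    e=P[b]-P[a];print(np.linalg.norm(e),np.degrees(np.arctan2(e[1],e[0])))
print('ctr',(rear+front)/2, (P[2]+P[3])/2)
E
```

```text
width 0.05846249806365439 len 0.11950235391224003 -53.0711765977755
0.09852942788851708 -53.02949910779673
0.10067813132842872 -53.47175632763398
ctr [0.43222992 0.35528986] [0.45592083 0.32324346]
```

```bash
python3 - <<'E'
from h import *
goto([.4322,.3553,.080],126.8)
E
```

```text
GOTO dp [-0.99  0.28 19.99] ang [ 0.01 -0.05 -1.58] | yaw now 125.22 j [-0.91  0.3   0.16  1.85 -0.06  0.99 -0.11]
```

Emit:
move_arm --motion '[{"dp": [-1, 0.3, 3], "angular": [0, 0, -1.6]}, {"dp": [-1, 0.3, 6], "angular": [0, 0, -1.6]}, {"dp": [-1, 0.3, 9], "angular": [0, 0, -1.6]}, {"dp": [-1, 0.3, 12], "angular": [0, 0, -1.6]}, {"dp": [-1, 0.3, 15], "angular": [0, 0, -1.6]}, {"dp": [-1, 0.3, 17], "angular": [0, 0, -1.6]}, {"dp": [-1, 0.3, 18.5], "angular": [0, 0, -1.6]}, {"dp": [-1, 0.3, 19.5], "angular": [0, 0, -1.6]}, {"dp": [-1, 0.3, 20], "angular": [0, 0, -1.6]}, {"dp": [-1, 0.3, 20], "angular": [0, 0, -1.6]}]'

```text
time_s: 2.2
eef_pos: [0.4329, 0.354, 0.0791]
orientation: [[-0.598, 0.802, -0.001], [0.802, 0.598, -0.001], [0.0, -0.001, -1.0]]
wrist_force: [0.7, 0.2, -0.2]
grip_width: 0.999
gripper_force: 0.0
```

Emit:
move_arm --motion '[{"dp": [0, 0, 0], "angular": [0, 0, 0]}, {"dp": [0, 0, 0], "angular": [0, 0, 0]}, {"dp": [0, 0, 0], "angular": [0, 0, 0]}, {"dp": [0, 0, 0], "angular": [0, 0, 0]}, {"dp": [0, 0, 0], "angular": [0, 0, 0]}, {"dp": [0, 0, 0], "angular": [0, 0, 0]}, {"dp": [0, 0, 0], "angular": [0, 0, 0]}, {"dp": [0, 0, 0], "angular": [0, 0, 0]}, {"dp": [0, 0, 0], "angular": [0, 0, 0]}, {"dp": [0, 0, 0], "angular": [0, 0, 0]}]' --claw 1

```text
time_s: 3.03
eef_pos: [0.4342, 0.3542, 0.0813]
orientation: [[-0.596, 0.803, 0.002], [0.803, 0.596, 0.002], [0.001, 0.002, -1.0]]
wrist_force: [-0.5, 0.6, 7.3]
grip_width: 0.691
gripper_force: 66.0
```

Emit:
move_arm --motion '[{"dp": [0, 0, -0.5], "angular": [0, 0, 0]}, {"dp": [0, 0, -1.5], "angular": [0, 0, 0]}, {"dp": [0, 0, -3], "angular": [0, 0, 0]}, {"dp": [0, 0, -5], "angular": [0, 0, 0]}, {"dp": [0, 0, -7], "angular": [0, 0, 0]}, {"dp": [0, 0, -9], "angular": [0, 0, 0]}, {"dp": [0, 0, -11], "angular": [0, 0, 0]}, {"dp": [0, 0, -13], "angular": [0, 0, 0]}, {"dp": [0, 0, -15], "angular": [0, 0, 0]}, {"dp": [0, 0, -16.5], "angular": [0, 0, 0]}, {"dp": [0, 0, -17.5], "angular": [0, 0, 0]}, {"dp": [0, 0, -18], "angular": [0, 0, 0]}]'

```text
time_s: 4.03
eef_pos: [0.4338, 0.3535, 0.2617]
orientation: [[-0.596, 0.803, 0.002], [0.803, 0.596, 0.002], [0.0, 0.002, -1.0]]
wrist_force: [-0.0, 0.6, -1.9]
grip_width: 0.697
gripper_force: 65.1
```

```bash
python3 - <<'E'
from h import *
c=grab('wrist','w2.png'); s=r.sense(); print(s['time_s'],s['eef_pos'],s['wrist_force'],s['grip_width'],s['gripper_force'])
goto([.592,.119,.26],210)
cv2.imwrite('pics/w2b.png',cv2.cvtColor(cv2.resize(c['frame'],(800,600)),cv2.COLOR_RGB2BGR))
E
```

```text
4.0833 [0.43392012 0.35366072 0.26174234] [-0.07083427  0.23243175 -1.34642037] 0.6905741415157792 65.05524158477783
GOTO dp [-28.26  -1.3    0.16] ang [  0.14   0.09 -83.39] | yaw now 126.61 j [-0.89  0.32  0.16  1.87 -0.06  0.95 -0.06]
```

View pics/w2b.png

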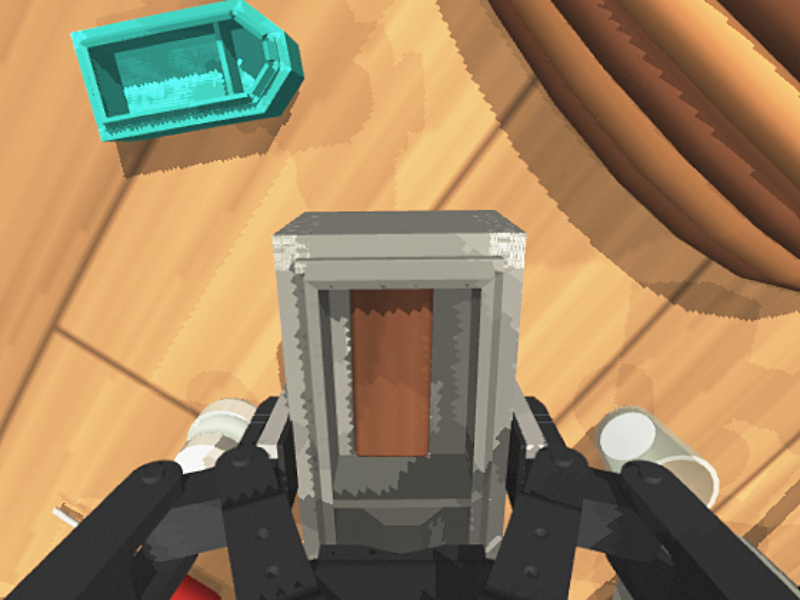

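The tray is held level with the blank inside; its square end's deck edge runs along row 235 (columns 274–526). I'll go to a spot beyond the base, where the wrist camera sees the base clear of the carried tray.

```bash
python3 - <<'E'
from h import *
goto([.733,.20,.30],210)
c=grab('wrist'); f=cv2.cvtColor(c['frame'],cv2.COLOR_RGB2GRAY)
print(f[140:185,280].tolist()); print(f[168,180:215].tolist(), f[168,345:380].tolist())
E
```

```text
GOTO dp [-30.17  14.86  -3.8 ] ang [  0.14   0.09 -83.39] | yaw now 126.61 j [-0.89  0.32  0.16  1.87 -0.06  0.95 -0.06]
[205, 205, 205, 203, 202, 203, 203, 180, 99, 114, 112, 115, 114, 115, 114, 112, 116, 111, 114, 115, 113, 112, 108, 129, 179, 173, 171, 170, 170, 171, 172, 171, 169, 170, 170, 170, 172, 169, 173, 160, 101, 131, 175, 166, 163]
[202, 202, 201, 200, 199, 199, 200, 199, 197, 196, 196, 184, 189, 202, 193, 200, 188, 203, 199, 214, 214, 225, 224, 232, 236, 214, 185, 176, 186, 201, 186, 188, 218, 226, 222] [189, 214, 229, 246, 244, 218, 189, 207, 237, 217, 179, 209, 243, 253, 233, 232, 226, 240, 226, 211, 239, 226, 228, 197, 174, 177, 177, 175, 174, 176, 177, 177, 180, 182, 181]
```

Emit:
move_arm --motion '[{"dp": [-1.3, 0.6, -0.6], "angular": [0, 0, -4]}, {"dp": [-4, 2, -1.5], "angular": [0, 0, -10.5]}, {"dp": [-7, 3.5, -2.5], "angular": [0, 0, -17.5]}, {"dp": [-10, 5, -3.3], "angular": [0, 0, -24.5]}, {"dp": [-13, 6.5, -3.8], "angular": [0, 0, -31.5]}, {"dp": [-16, 8, -3.8], "angular": [0, 0, -38.5]}, {"dp": [-19, 9.5, -3.8], "angular": [0, 0, -45.5]}, {"dp": [-22, 11, -3.8], "angular": [0, 0, -52.5]}, {"dp": [-25, 12.4, -3.8], "angular": [0, 0, -59.5]}, {"dp": [-27.5, 13.6, -3.8], "angular": [0, 0, -66.5]}, {"dp": [-29.3, 14.4, -3.8], "angular": [0, 0, -73]}, {"dp": [-30.2, 14.9, -3.8], "angular": [0, 0, -78]}]'

```text
time_s: 5.13
eef_pos: [0.7353, 0.1961, 0.2949]
orientation: [[-0.909, -0.417, -0.002], [-0.417, 0.909, -0.003], [0.003, -0.002, -1.0]]
wrist_force: [0.0, -0.4, -2.0]
grip_width: 0.692
gripper_force: 64.9
```

```bash
python3 - <<'E'
from h import *
c=grab('wrist','w3.png'); s=r.sense(); print(s['time_s'],s['eef_pos'],s['wrist_force'],s['grip_width'])
goto([.733,.20,.30],210)
cv2.imwrite('pics/w3b.png',cv2.cvtColor(cv2.resize(c['frame'],(800,600)),cv2.COLOR_RGB2BGR))
E
```

```text
5.1833 [0.73611953 0.19554069 0.29468357] [ 0.7769239  -0.68631766 -1.34984179] 0.6953475792716893
GOTO dp [ 0.1   0.53 -0.53] ang [-0.12 -0.16 -5.28] | yaw now -155.28 j [-0.3   0.62 -0.03  1.3   0.02  1.22  1.67]
```

View pics/w3b.png

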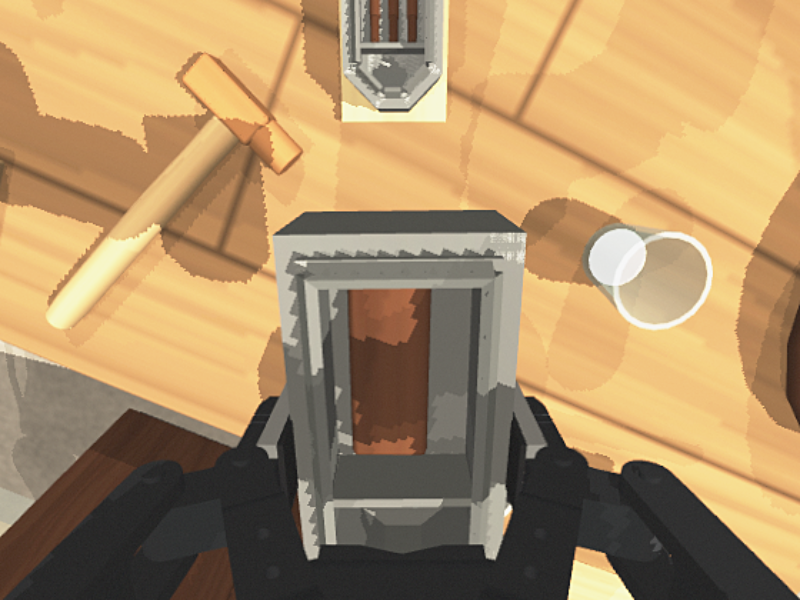

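The base shows at the top (cut end at (390,105), sides at columns 345 and 440), already aligned with the tool, but it runs off the picture. I'll move 7 cm nearer.

Emit:
move_arm --motion '[{"dp": [1.5, 0, 0], "angular": [0, 0, 0]}, {"dp": [3.5, 0, 0], "angular": [0, 0, 0]}, {"dp": [5.5, 0, 0], "angular": [0, 0, 0]}, {"dp": [7, 0, 0], "angular": [0, 0, 0]}, {"dp": [7, 0, 0], "angular": [0, 0, 0]}, {"dp": [7, 0, 0], "angular": [0, 0, 0]}, {"dp": [7, 0, 0], "angular": [0, 0, 0]}, {"dp": [7, 0, 0], "angular": [0, 0, 0]}]'

```text
time_s: 5.85
eef_pos: [0.6701, 0.1716, 0.2974]
orientation: [[-0.909, -0.417, -0.0], [-0.417, 0.909, 0.0], [0.0, 0.0, -1.0]]
wrist_force: [0.4, 0.9, -1.0]
grip_width: 0.69
gripper_force: 65.0
```

```bash
python3 - <<'E'
from h import *
c=grab('wrist','w4.png'); s=r.sense(); print(s['time_s'],s['eef_pos'],s['dq'])
a=c['frame'][0:180,180:380]
cv2.imwrite('pics/w4b.png',cv2.cvtColor(cv2.resize(a,None,fx=4,fy=3.3,interpolation=cv2.INTER_NEAREST)[:600],cv2.COLOR_RGB2BGR))
E
```

```text
5.9 [0.67008825 0.17151992 0.29733925] [ 0.0006765  -0.00066235  0.00174188  0.00072973  0.00124018  0.00138073
  0.00244005]
```

View pics/w4b.png

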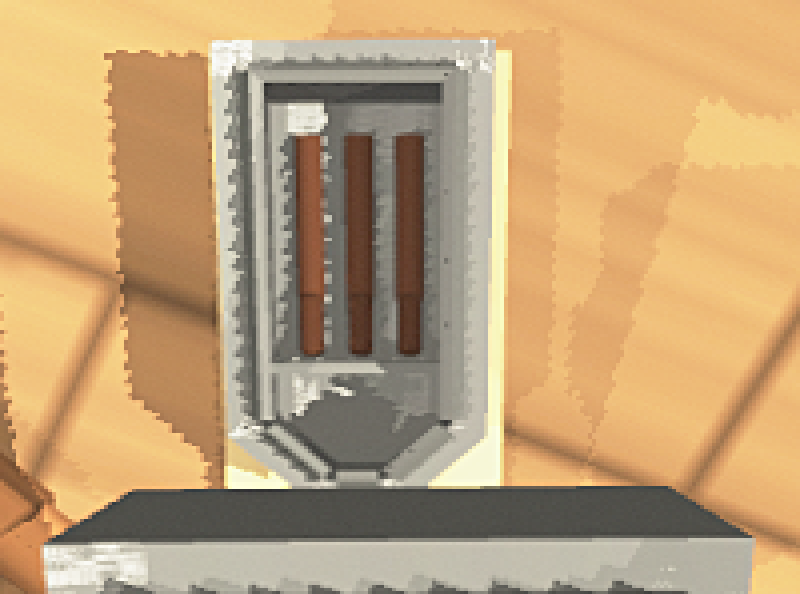

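```bash
python3 - <<'E'
from h import *
c=grab('wrist'); s=r.sense(); p=np.array(s['eef_pos']); R=np.array(s['orientation'])
B=onz(c,[(232.5,12.1),(303.75,12.1),(237.3,131.5),(302,130.5)],.052)
T=(B-p)@R*1000
print('base tool mm',T.round(1)); print('w',T[1]-T[0],T[3]-T[2])
ax=(T[2]+T[3])/2-(T[0]+T[1])/2; print('len',np.linalg.norm(ax),'ang off -x',np.degrees(np.arctan2(ax[1],-ax[0])))
u=ax/np.linalg.norm(ax); ctr=(T[0]+T[1])/2+60*u; print('base ctr (from rear)',ctr,' alt',(T[2]+T[3])/2-40*u)
for dz in (.038,.040,.042):
    Q=(onz(c,[(190.9,163.5),(368.2,163.5)],p[2]-dz)-p)@R*1000
    print(dz,Q.round(1), 'w',(Q[1]-Q[0])[1],'ctr',(Q.mean(0)-[60,0,0]).round(1))
E
```

```text
base tool mm [[152.6 -40.5 245.4]
 [152.5  19.5 245.4]
 [ 53.4 -39.9 245.4]
 [ 54.2  19.7 245.4]]
w [-1.14284230e-01  5.99757619e+01  1.82385011e-02] [8.69380998e-01 5.96641085e+01 1.83410581e-02]
len 98.78017479560083 ang off -x 0.23527937467874593
base ctr (from rear) [ 92.57485271 -10.24283241 245.39904141]  alt [ 93.79466761 -10.24784148 245.39928473]
0.038 [[ 61.9 -29.1  38. ]
 [ 61.9  28.6  38. ]] w 57.63563243499966 ctr [ 1.9 -0.2 38. ]
0.04 [[ 61.5 -29.6  40. ]
 [ 61.5  29.1  40. ]] w 58.707394884281726 ctr [ 1.5 -0.2 40. ]
0.042 [[ 61.1 -30.1  42. ]
 [ 61.1  29.6  42. ]] w 59.77915733356383 ctr [ 1.1 -0.3 42. ]
```

Emit:
move_arm --motion '[{"dp": [2, -0.2, 0], "angular": [0, 0, 0]}, {"dp": [4.5, -0.5, 0], "angular": [0, 0, 0]}, {"dp": [7, -0.8, 0], "angular": [0, 0, 0]}, {"dp": [8.7, -1, 1], "angular": [0, 0, 0]}, {"dp": [9.2, -1, 3], "angular": [0, 0, 0]}, {"dp": [9.2, -1, 5.5], "angular": [0, 0, 0]}, {"dp": [9.2, -1, 8], "angular": [0, 0, 0]}, {"dp": [9.2, -1, 10.5], "angular": [0, 0, 0]}, {"dp": [9.2, -1, 12.5], "angular": [0, 0, 0]}, {"dp": [9.2, -1, 13.5], "angular": [0, 0, 0]}, {"dp": [9.2, -1, 13.5], "angular": [0, 0, 0]}, {"dp": [9.2, -1, 13.5], "angular": [0, 0, 0]}]'

```text
time_s: 6.95
eef_pos: [0.5907, 0.1236, 0.163]
orientation: [[-0.909, -0.416, 0.0], [-0.416, 0.909, 0.0], [-0.0, 0.0, -1.0]]
wrist_force: [1.4, 0.1, -1.2]
grip_width: 0.689
gripper_force: 65.0
```

```bash
python3 - <<'E'
from h import *
cs=grab('scene'); cd=grab('side'); s=r.sense(); print(s['time_s'],s['eef_pos'],s['wrist_force'])
a=cs['frame'][150:230,280:380]; b=cd['frame'][140:220,235:335]
cv2.imwrite('pics/s5.png',cv2.cvtColor(cv2.resize(np.hstack([a,b]),None,fx=4,fy=4,interpolation=cv2.INTER_CUBIC),cv2.COLOR_RGB2BGR))
E
```

```text
7.05 [0.59134997 0.12374722 0.16436182] [-0.2234884   0.82486267 -2.56434832]
```

View pics/s5.png

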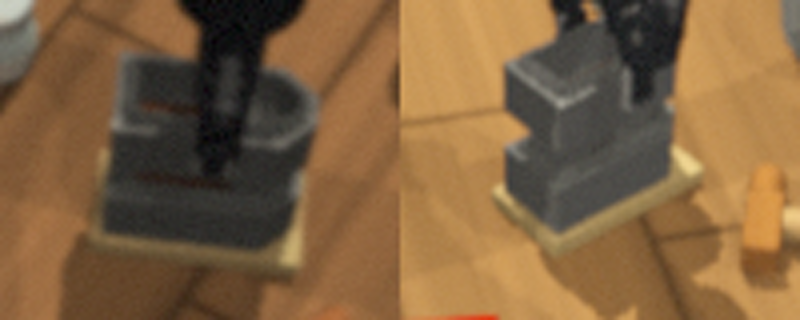

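The tray hangs level and aligned above the base in both views. Lowering gently.

Emit:
move_arm --motion '[{"dp": [0, 0, 0.7], "angular": [0, 0, 0]}, {"dp": [0, 0, 1.4], "angular": [0, 0, 0]}, {"dp": [0, 0, 2.0], "angular": [0, 0, 0]}, {"dp": [0, 0, 2.2], "angular": [0, 0, 0]}, {"dp": [0, 0, 2.4], "angular": [0, 0, 0]}, {"dp": [0, 0, 2.5], "angular": [0, 0, 0]}, {"dp": [0, 0, 2.6], "angular": [0, 0, 0]}, {"dp": [0, 0, 2.6], "angular": [0, 0, 0]}]'

```text
time_s: 7.72
eef_pos: [0.5902, 0.1234, 0.1368]
orientation: [[-0.909, -0.416, 0.0], [-0.416, 0.909, 0.0], [-0.0, 0.0, -1.0]]
wrist_force: [-0.7, -0.3, -1.6]
grip_width: 0.692
gripper_force: 65.0
```

Emit:
move_arm --motion '[{"dp": [0, 0, 0.1], "angular": [0, 0, 0]}, {"dp": [0, 0, 0.2], "angular": [0, 0, 0]}, {"dp": [0, 0, 0.3], "angular": [0, 0, 0]}, {"dp": [0, 0, 0.4], "angular": [0, 0, 0]}, {"dp": [0, 0, 0.4], "angular": [0, 0, 0]}]'

```text
time_s: 8.13
eef_pos: [0.5903, 0.1234, 0.1333]
orientation: [[-0.909, -0.417, 0.0], [-0.417, 0.909, 0.0], [-0.0, 0.0, -1.0]]
wrist_force: [-1.0, -0.2, 2.6]
grip_width: 0.692
gripper_force: 65.3
```

Force rises by about 4 N, so it is close to home. A little more.

Emit:
move_arm --motion '[{"dp": [0, 0, 0.05], "angular": [0, 0, 0]}, {"dp": [0, 0, 0.1], "angular": [0, 0, 0]}, {"dp": [0, 0, 0.15], "angular": [0, 0, 0]}, {"dp": [0, 0, 0.15], "angular": [0, 0, 0]}]'

```text
time_s: 8.47
eef_pos: [0.5903, 0.1234, 0.1333]
orientation: [[-0.909, -0.416, 0.0], [-0.416, 0.909, 0.0], [-0.0, 0.0, -1.0]]
wrist_force: [-4.9, -1.5, 12.3]
grip_width: 0.694
gripper_force: 66.9
```

TCP was 0.0813 with the tray on the bench, so home would be 0.1333: it is seated. Release and retreat.

Emit:
move_arm --motion '[{"dp": [0, 0, -0.15], "angular": [0, 0, 0]}, {"dp": [0, 0, -0.15], "angular": [0, 0, 0]}, {"dp": [0, 0, -0.15], "angular": [0, 0, 0]}, {"dp": [0, 0, -0.15], "angular": [0, 0, 0]}, {"dp": [0, 0, -0.15], "angular": [0, 0, 0]}, {"dp": [0, 0, -0.15], "angular": [0, 0, 0]}, {"dp": [0, 0, -0.15], "angular": [0, 0, 0]}]' --claw 0

```text
time_s: 9.05
eef_pos: [0.5901, 0.1234, 0.1327]
orientation: [[-0.909, -0.417, -0.0], [-0.417, 0.909, 0.0], [0.0, 0.0, -1.0]]
wrist_force: [-0.3, -0.4, 0.5]
grip_width: 1.001
gripper_force: 0.0
```

Emit:
move_arm --motion '[{"dp": [0, 0, -1], "angular": [0, 0, 0]}, {"dp": [0, 0, -3], "angular": [0, 0, 0]}, {"dp": [0, 0, -6], "angular": [0, 0, 0]}, {"dp": [0, 0, -9], "angular": [0, 0, 0]}, {"dp": [0, 0, -12], "angular": [0, 0, 0]}, {"dp": [0, 0, -15], "angular": [0, 0, 0]}, {"dp": [0, 0, -17], "angular": [0, 0, 0]}, {"dp": [0, 0, -18], "angular": [0, 0, 0]}, {"dp": [0, 0, -18], "angular": [0, 0, 0]}, {"dp": [0, 0, -18], "angular": [0, 0, 0]}]'

```text
time_s: 9.88
eef_pos: [0.5898, 0.1233, 0.3126]
orientation: [[-0.909, -0.417, -0.0], [-0.417, 0.909, -0.0], [0.0, 0.0, -1.0]]
wrist_force: [0.1, 0.0, -0.7]
grip_width: 1.003
gripper_force: 0.0
```

```bash
python3 - <<'E'
from h import *
c=grab('wrist','w6.png'); s=r.sense(); print(s['time_s'],s['eef_pos'],s['grip_width'])
goto([.62,-.135,.27],39.5); goto([.595,-.155,.27],39.5+180)
cd=grab('side')
b=cv2.resize(cd['frame'][140:220,235:335],(375,300),interpolation=cv2.INTER_CUBIC)
a=cv2.resize(c['frame'],(400,300))
cv2.imwrite('pics/w6b.png',cv2.cvtColor(np.hstack([a,b]),cv2.COLOR_RGB2BGR))
E
```

```text
9.9333 [0.58947713 0.1232067  0.3115434 ] 1.0003768962592336
GOTO dp [  7.97 -24.75   4.16] ang [-1.9000e-01 -6.0000e-02  1.6512e+02] | yaw now -155.38 j [-0.24  0.35 -0.04  1.7   0.02  1.1   1.71]
GOTO dp [ 11.08 -25.52   4.17] ang [  0.04  -0.13 -14.88] | yaw now -155.38 j [-0.24  0.35 -0.04  1.7   0.02  1.1   1.71]
```

View pics/w6b.png

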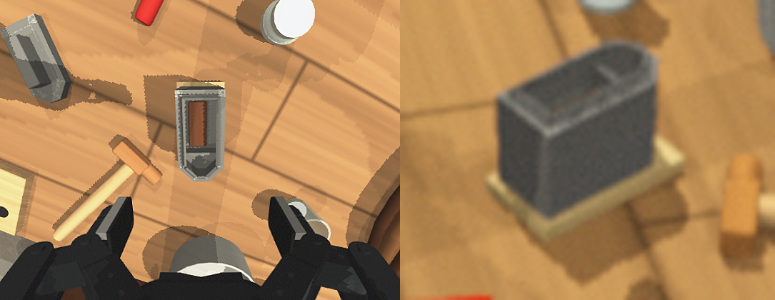

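The tray is fully home with the blank inside, and the lid is at upper left. Turning 165° and going over the lid.

Emit:
move_arm --motion '[{"dp": [0.5, -1.5, 0.3], "angular": [0, 0, 7]}, {"dp": [1, -3, 0.6], "angular": [0, 0, 14]}, {"dp": [1.5, -5, 1], "angular": [0, 0, 21]}, {"dp": [2, -7, 1.3], "angular": [0, 0, 28]}, {"dp": [2.5, -9, 1.6], "angular": [0, 0, 35]}, {"dp": [3, -11, 2], "angular": [0, 0, 42]}, {"dp": [4, -13, 2.3], "angular": [0, 0, 49]}, {"dp": [5, -15, 2.6], "angular": [0, 0, 56]}, {"dp": [6, -17, 3], "angular": [0, 0, 63]}, {"dp": [7, -19, 3.3], "angular": [0, 0, 70]}, {"dp": [8, -22, 3.6], "angular": [0, 0, 77]}, {"dp": [9, -24.5, 4], "angular": [0, 0, 84]}]'

```text
time_s: 10.98
eef_pos: [0.6098, -0.1382, 0.271]
orientation: [[-0.504, 0.864, -0.003], [0.864, 0.504, -0.0], [0.001, -0.003, -1.0]]
wrist_force: [-0.1, -0.1, -0.1]
grip_width: 0.999
gripper_force: 0.0
```

Emit:
move_arm --motion '[{"dp": [0, 0, 0], "angular": [0, 0, 7]}, {"dp": [0, 0, 0], "angular": [0, 0, 14]}, {"dp": [0, 0, 0], "angular": [0, 0, 21]}, {"dp": [0, 0, 0], "angular": [0, 0, 28]}, {"dp": [0, 0, 0], "angular": [0, 0, 35]}, {"dp": [0, 0, 0], "angular": [0, 0, 42]}, {"dp": [0, 0, 0], "angular": [0, 0, 49]}, {"dp": [0, 0, 0], "angular": [0, 0, 56]}, {"dp": [0, 0, 0], "angular": [0, 0, 63]}, {"dp": [0, 0, 0], "angular": [0, 0, 70]}, {"dp": [0, 0, 0], "angular": [0, 0, 77]}, {"dp": [0, 0, 0], "angular": [0, 0, 80]}]'

```text
time_s: 11.98
eef_pos: [0.6097, -0.1365, 0.2708]
orientation: [[0.762, 0.647, -0.004], [0.647, -0.762, -0.0], [-0.003, -0.002, -1.0]]
wrist_force: [-0.5, 0.1, -0.7]
grip_width: 1.005
gripper_force: 0.0
```

Emit:
move_arm --motion '[{"dp": [0, 0, 0], "angular": [0, 0, 0]}, {"dp": [0, 0, 0], "angular": [0, 0, 0]}, {"dp": [0, 0, 0], "angular": [0, 0, 0]}]'

```text
time_s: 12.23
eef_pos: [0.6101, -0.1366, 0.2719]
orientation: [[0.758, 0.652, -0.002], [0.652, -0.758, 0.0], [-0.001, -0.001, -1.0]]
wrist_force: [-0.5, -0.3, 0.2]
grip_width: 1.003
gripper_force: 0.0
```

```bash
python3 - <<'E'
from h import *
c=grab('wrist','w7.png'); s=r.sense(); print(s['time_s'],s['eef_pos'])
goto([.61,-.14,.27],40)
cv2.imwrite('pics/w7b.png',cv2.cvtColor(cv2.resize(c['frame'],(800,600)),cv2.COLOR_RGB2BGR))
E
```

```text
12.2833 [ 0.61018141 -0.13677496  0.27220886]
GOTO dp [-0.22  0.23  0.22] ang [-0.05  0.05  0.67] | yaw now 40.67 j [-0.32  0.47  0.65  1.72 -0.32  1.06 -0.41]
```

View pics/w7b.png

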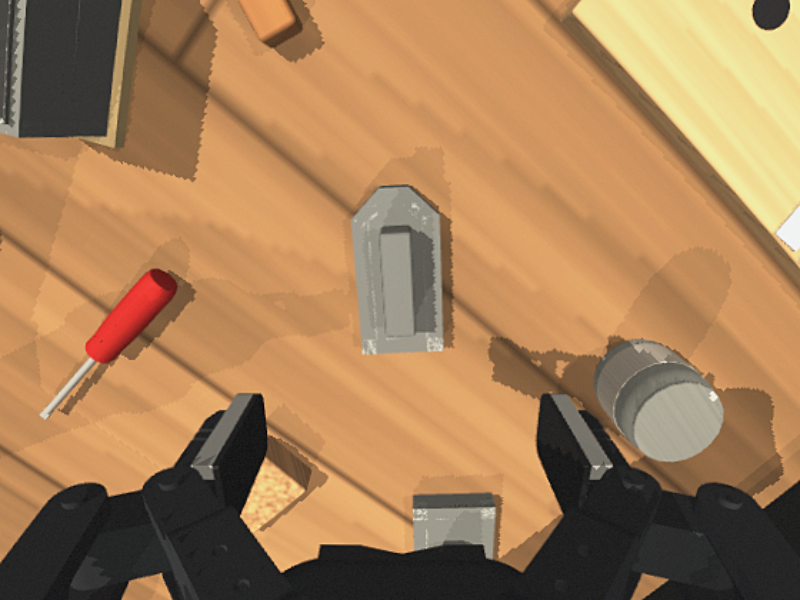

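Lid (800-wide view): cut end at (395,186), rear corners (362,354) and (442,350), cut starts (352,218) and (440,212), bar around (397,282). Measuring it by its outline.

```bash
python3 - <<'E'
from h import *
c=grab('wrist'); s=r.sense(); p=np.array(s['eef_pos']); R=np.array(s['orientation'])
a,P=outline(c,(235,120,325,262),.018,smax=70)
T=(P-p)@R*1000
for u,t in zip(a,T): print(u,t[:2].round(1))
m=onz(c,[(253.4,247.8),(309.4,245),(246.4,152.6),(308,148.4)],.018); t=(m-p)@R*1000; print(t[:,:2].round(1))
ax=(t[2]+t[3]-t[0]-t[1])/2; u=ax/np.linalg.norm(ax); print('len',np.linalg.norm(ax),'w',np.linalg.norm(t[1]-t[0]),'ang',np.degrees(np.arctan2(ax[1],ax[0])),'ctr',((t[0]+t[1])/2+60*u).round(1))
for q in[(3,1)]:
    e=t[q[0]]-t[q[1]];print(np.degrees(np.arctan2(e[1],e[0])))
e=t[2]-t[0];print(np.degrees(np.arctan2(e[1],e[0])))
E
```

```text
[284 129] [55.3  2.9]
[307 151] [34.5 25.1]
[309 245] [-64.5  29.7]
[254 247] [-66.9 -28.5]
[246 153] [ 32.6 -33.8]
[265 131] [ 53.4 -15.1]
[[-67.8 -29.2]
 [-64.5  30.2]
 [ 33.  -33.4]
 [ 37.   26. ]]
len 101.23336863577403 w 59.437587882107486 ang -2.3661587536165736 ctr [ -6.2  -2.  254.4]
-2.3398656331183845
-2.3926485614950685
```

Emit:
move_arm --motion '[{"dp": [-0.6, -0.2, 3], "angular": [0, 0, -2.4]}, {"dp": [-0.6, -0.2, 6], "angular": [0, 0, -2.4]}, {"dp": [-0.6, -0.2, 9], "angular": [0, 0, -2.4]}, {"dp": [-0.6, -0.2, 12], "angular": [0, 0, -2.4]}, {"dp": [-0.6, -0.2, 14.5], "angular": [0, 0, -2.4]}, {"dp": [-0.6, -0.2, 16], "angular": [0, 0, -2.4]}, {"dp": [-0.6, -0.2, 16.8], "angular": [0, 0, -2.4]}, {"dp": [-0.6, -0.2, 16.8], "angular": [0, 0, -2.4]}, {"dp": [-0.6, -0.2, 16.8], "angular": [0, 0, -2.4]}]'

```text
time_s: 13.08
eef_pos: [0.6049, -0.1395, 0.1053]
orientation: [[0.731, 0.682, 0.001], [0.682, -0.731, -0.0], [0.0, 0.0, -1.0]]
wrist_force: [-0.0, -0.1, 0.5]
grip_width: 0.999
gripper_force: 0.0
```

Emit:
move_arm --motion '[{"dp": [0, 0, 0], "angular": [0, 0, 0]}, {"dp": [0, 0, 0], "angular": [0, 0, 0]}, {"dp": [0, 0, 0], "angular": [0, 0, 0]}, {"dp": [0, 0, 0], "angular": [0, 0, 0]}, {"dp": [0, 0, 0], "angular": [0, 0, 0]}, {"dp": [0, 0, 0], "angular": [0, 0, 0]}, {"dp": [0, 0, 0], "angular": [0, 0, 0]}, {"dp": [0, 0, 0], "angular": [0, 0, 0]}, {"dp": [0, 0, 0], "angular": [0, 0, 0]}, {"dp": [0, 0, 0], "angular": [0, 0, 0]}, {"dp": [0, 0, 0], "angular": [0, 0, 0]}, {"dp": [0, 0, 0], "angular": [0, 0, 0]}]' --claw 1

```text
time_s: 14.08
eef_pos: [0.605, -0.1393, 0.1056]
orientation: [[0.731, 0.682, 0.001], [0.682, -0.731, 0.0], [0.001, 0.001, -1.0]]
wrist_force: [-0.7, 1.1, 5.5]
grip_width: 0.214
gripper_force: 61.3
```

Emit:
move_arm --motion '[{"dp": [0, 0, -0.5], "angular": [0, 0, 0]}, {"dp": [0, 0, -1.5], "angular": [0, 0, 0]}, {"dp": [0, 0, -3.5], "angular": [0, 0, 0]}, {"dp": [0, 0, -6], "angular": [0, 0, 0]}, {"dp": [0, 0, -9], "angular": [0, 0, 0]}, {"dp": [0, 0, -12], "angular": [0, 0, 0]}, {"dp": [0, 0, -15], "angular": [0, 0, 0]}, {"dp": [0, 0, -18], "angular": [0, 0, 0]}, {"dp": [0, 0, -20.5], "angular": [0, 0, 0]}, {"dp": [0, 0, -22.5], "angular": [0, 0, 0]}, {"dp": [0, 0, -23.5], "angular": [0, 0, 0]}, {"dp": [0, 0, -23.5], "angular": [0, 0, 0]}]'

```text
time_s: 15.08
eef_pos: [0.6051, -0.1397, 0.3424]
orientation: [[0.731, 0.682, 0.004], [0.682, -0.731, -0.0], [0.003, 0.003, -1.0]]
wrist_force: [0.6, 0.5, -1.3]
grip_width: 0.214
gripper_force: 60.4
```

```bash
python3 - <<'E'
from h import *
s=r.sense(); print(s['eef_pos'],s['wrist_force'],s['grip_width'])
goto([.498,.081,.34],24.6)
E
```

```text
[ 0.60508257 -0.13970566  0.3423882 ] [ 0.64921092  0.50761936 -1.32059704] 0.21426015937340778
GOTO dp [  7.22 -23.44   0.19] ang [ 0.16 -0.2  18.4 ] | yaw now 43.01 j [-0.34  0.4   0.68  1.65 -0.27  1.18 -0.41]
```

Emit:
move_arm --motion '[{"dp": [0.5, -1.5, 0], "angular": [0, 0, 2]}, {"dp": [1.4, -4.5, 0], "angular": [0, 0, 4]}, {"dp": [2.3, -7.5, 0], "angular": [0, 0, 6]}, {"dp": [3.3, -10.5, 0], "angular": [0, 0, 8]}, {"dp": [4.2, -13.5, 0], "angular": [0, 0, 10]}, {"dp": [5.1, -16.5, 0], "angular": [0, 0, 13]}, {"dp": [6, -19.5, 0], "angular": [0, 0, 16]}, {"dp": [6.8, -22, 0], "angular": [0.1, -0.1, 18]}, {"dp": [7.2, -23.4, 0.2], "angular": [0.1, -0.1, 18.4]}, {"dp": [7.2, -23.4, 0.2], "angular": [0.1, -0.1, 18.4]}, {"dp": [7.2, -23.4, 0.2], "angular": [0.1, -0.1, 18.4]}, {"dp": [7.2, -23.4, 0.2], "angular": [0.1, -0.1, 18.4]}]'

```text
time_s: 16.08
eef_pos: [0.4975, 0.0799, 0.3372]
orientation: [[0.91, 0.415, -0.003], [0.415, -0.91, -0.001], [-0.003, -0.001, -1.0]]
wrist_force: [0.5, -0.4, -0.5]
grip_width: 0.219
gripper_force: 60.4
```

```bash
python3 - <<'E'
from h import *
c=grab('wrist','w8.png'); s=r.sense(); p=np.array(s['eef_pos']); R=np.array(s['orientation'])
print(p,s['wrist_force'],np.degrees(np.arctan2(R[1,0],R[0,0])),R[2])
f=cv2.cvtColor(c['frame'],cv2.COLOR_RGB2HSV)
m=((f[...,1]<60)&(f[...,2]>60)).astype(np.uint8)
m=cv2.morphologyEx(m,cv2.MORPH_OPEN,np.ones((3,3)))
for k in cv2.findContours(m,cv2.RETR_EXTERNAL,cv2.CHAIN_APPROX_NONE)[0]:
    if cv2.contourArea(k)<600: continue
    a=cv2.approxPolyDP(cv2.convexHull(k),2.5,True)[:,0]
    print('area',cv2.contourArea(k)); 
    T=(onz(c,a,.092)-p)@R*1000; L=(onz(c,a,p[2]-.0876)-p)@R*1000
    for u,t,l in zip(a,T,L): print(u,'tray',t[:2].round(1),'lid',l[:2].round(1))
E
```

```text
[0.49771704 0.0796343  0.33739729] [-0.08711732 -0.05968831 -1.2822848 ] 24.494995633798148 [-2.98062652e-03 -7.14326679e-04 -9.99995303e-01]
area 3928.0
[544 286] tray [-112.   294.5] lid [-14.5 146.5]
[551 292] tray [-120.   305.4] lid [-18.5 151.9]
[552 364] tray [-225.2  338.8] lid [-70.9 168.6]
[509 376] tray [-241.7  285.9] lid [-79.1 142.2]
[502 358] tray [-212.4  269.2] lid [-64.5 133.9]
[498 298] tray [-126.4  243.4] lid [-21.7 121. ]
area 2415.5
[201 187] tray [  0.8 -78.1] lid [ 41.7 -39.1]
[212 202] tray [-14.4 -68.3] lid [ 34.1 -34.3]
[206 224] tray [-37.7 -75.9] lid [ 22.6 -38.1]
[188 240] tray [-55.3 -95.8] lid [ 13.8 -48. ]
[166 238] tray [ -53.2 -118.4] lid [ 14.8 -59.2]
[156 226] tray [ -40.  -127.2] lid [ 21.4 -63.6]
[158 207] tray [ -19.7 -122.8] lid [ 31.5 -61.4]
[168 193] tray [  -5.2 -111.1] lid [ 38.7 -55.6]
[180 185] tray [  2.9 -98.5] lid [ 42.7 -49.3]
area 17541.5
[300 147] tray [39.5 17.4] lid [61.   8.4]
[341 191] tray [-3.  58.2] lid [39.8 28.8]
[336 284] tray [-106.6   59.1] lid [-11.8  29.2]
[310 356] tray [-204.2   34.2] lid [-60.4  16.8]
[251 356] tray [-204.4  -35.4] lid [-60.5 -17.9]
[226 284] tray [-106.8  -59.4] lid [-11.9 -29.8]
[220 192] tray [ -4.2 -59.8] lid [ 39.2 -30. ]
[261 147] tray [ 39.4 -19. ] lid [61.  -9.7]
area 8952.0
[291   1] tray [161.1   7.8] lid [121.6   3.7]
[314  26] tray [142.   27.5] lid [112.1  13.5]
[312 144] tray [42.3 28.5] lid [62.4 14. ]
[249 144] tray [ 42.2 -30.1] lid [ 62.3 -15.3]
[245  27] tray [141.2 -31. ] lid [111.7 -15.7]
[267   1] tray [161.  -12.2] lid [121.6  -6.3]
```

Measured: tray centre in the tool frame at (101.7, −1.2) mm, lid centre at (−0.7, −0.6), turn about −0.4°. This agrees with the release pose to within 0.5 mm. Going over and down to just above the rim.

Emit:
move_arm --motion '[{"dp": [1.5, 0, 0], "angular": [0, 0, 0]}, {"dp": [4, 0, 0], "angular": [0, 0, -0.2]}, {"dp": [6.5, 0, 0], "angular": [0, 0, -0.4]}, {"dp": [9, -0.05, 0], "angular": [0, 0, -0.4]}, {"dp": [10.2, -0.05, 1], "angular": [0, 0, -0.4]}, {"dp": [10.2, -0.05, 3], "angular": [0, 0, -0.4]}, {"dp": [10.2, -0.05, 5.5], "angular": [0, 0, -0.4]}, {"dp": [10.2, -0.05, 8], "angular": [0, 0, -0.4]}, {"dp": [10.2, -0.05, 10], "angular": [0, 0, -0.4]}, {"dp": [10.2, -0.05, 11.5], "angular": [0, 0, -0.4]}, {"dp": [10.2, -0.05, 11.8], "angular": [0, 0, -0.4]}, {"dp": [10.2, -0.05, 11.8], "angular": [0, 0, -0.4]}]'

```text
time_s: 17.13
eef_pos: [0.5897, 0.1227, 0.2185]
orientation: [[0.907, 0.421, -0.005], [0.421, -0.907, -0.001], [-0.005, -0.001, -1.0]]
wrist_force: [0.4, -0.2, -2.2]
grip_width: 0.214
gripper_force: 60.4
```

Emit:
move_arm --motion '[{"dp": [0, 0, 0], "angular": [0, 0, 0]}, {"dp": [0, 0, 0], "angular": [0, 0, 0]}, {"dp": [0, 0, 0], "angular": [0, 0, 0]}]'

```text
time_s: 17.38
eef_pos: [0.5906, 0.1238, 0.221]
orientation: [[0.906, 0.423, -0.0], [0.423, -0.906, 0.001], [0.0, -0.001, -1.0]]
wrist_force: [-0.6, -0.2, -1.4]
grip_width: 0.212
gripper_force: 60.4
```

```bash
python3 - <<'E'
from h import *
for i in range(4):
    s=r.sense(); print(np.round(s['eef_pos'],4),np.round(s['wrist_force'],1)); viewer.capture('side')
goto([.5903,.1226,.207],25)
E
```

```text
[0.5906 0.1238 0.221 ] [-0.6 -0.2 -1.4]
[0.5904 0.1239 0.2209] [-0.  -0.7 -1.8]
[0.5902 0.124  0.2206] [-0.  -0.6 -2. ]
[0.5901 0.1241 0.2205] [-0.4 -0.3 -1.4]
GOTO dp [-0.03  0.15  1.33] ang [-0.09  0.05  0.02] | yaw now 25.02 j [-0.72  0.49  0.61  1.82 -0.34  0.94 -1.1 ]
```

Emit:
move_arm --motion '[{"dp": [0, 0.1, 0.3], "angular": [0, 0, 0]}, {"dp": [0, 0.1, 0.7], "angular": [0, 0, 0]}, {"dp": [0, 0.1, 1], "angular": [0, 0, 0]}, {"dp": [0, 0.1, 1.3], "angular": [0, 0, 0]}, {"dp": [0, 0.1, 1.5], "angular": [0, 0, 0]}, {"dp": [0, 0.1, 1.6], "angular": [0, 0, 0]}, {"dp": [0, 0.1, 1.7], "angular": [0, 0, 0]}, {"dp": [0, 0.1, 1.7], "angular": [0, 0, 0]}, {"dp": [0, 0.1, 1.7], "angular": [0, 0, 0]}]'

```text
time_s: 18.33
eef_pos: [0.5903, 0.1231, 0.2027]
orientation: [[0.906, 0.423, -0.002], [0.423, -0.906, 0.001], [-0.002, -0.001, -1.0]]
wrist_force: [0.3, 0.7, -1.1]
grip_width: 0.218
gripper_force: 60.4
```

Emit:
move_arm --motion '[{"dp": [0, 0, 0.1], "angular": [0, 0, 0]}, {"dp": [0, 0, 0.2], "angular": [0, 0, 0]}, {"dp": [0, 0, 0.3], "angular": [0, 0, 0]}, {"dp": [0, 0, 0.4], "angular": [0, 0, 0]}, {"dp": [0, 0, 0.4], "angular": [0, 0, 0]}]'

```text
time_s: 18.75
eef_pos: [0.59, 0.1231, 0.1985]
orientation: [[0.906, 0.423, -0.003], [0.423, -0.906, 0.0], [-0.002, -0.002, -1.0]]
wrist_force: [-0.0, 0.2, -1.2]
grip_width: 0.214
gripper_force: 60.4
```

Emit:
move_arm --motion '[{"dp": [0, 0, 0.05], "angular": [0, 0, 0]}, {"dp": [0, 0, 0.1], "angular": [0, 0, 0]}, {"dp": [0, 0, 0.15], "angular": [0, 0, 0]}, {"dp": [0, 0, 0.2], "angular": [0, 0, 0]}, {"dp": [0, 0, 0.2], "angular": [0, 0, 0]}]'

```text
time_s: 19.17
eef_pos: [0.5902, 0.1231, 0.1975]
orientation: [[0.906, 0.423, -0.003], [0.423, -0.906, 0.001], [-0.002, -0.002, -1.0]]
wrist_force: [-3.9, -0.4, 5.5]
grip_width: 0.217
gripper_force: 61.2
```

Contact came at the expected home height (0.1976). Release and retreat straight up.

Emit:
move_arm --motion '[{"dp": [0, 0, 0.05], "angular": [0, 0, 0]}, {"dp": [0, 0, 0.05], "angular": [0, 0, 0]}, {"dp": [0, 0, -0.1], "angular": [0, 0, 0]}]'

```text
time_s: 19.42
eef_pos: [0.5903, 0.1231, 0.1982]
orientation: [[0.906, 0.423, -0.002], [0.423, -0.906, 0.001], [-0.001, -0.002, -1.0]]
wrist_force: [-0.8, -0.1, -1.9]
grip_width: 0.219
gripper_force: 60.4
```

Emit:
move_arm --motion '[{"dp": [0, 0, 0], "angular": [0, 0, 0]}, {"dp": [0, 0, 0], "angular": [0, 0, 0]}, {"dp": [0, 0, 0], "angular": [0, 0, 0]}, {"dp": [0, 0, 0], "angular": [0, 0, 0]}, {"dp": [0, 0, 0], "angular": [0, 0, 0]}, {"dp": [0, 0, 0], "angular": [0, 0, 0]}, {"dp": [0, 0, 0], "angular": [0, 0, 0]}, {"dp": [0, 0, 0], "angular": [0, 0, 0]}]' --claw 0

```text
time_s: 20.08
eef_pos: [0.5902, 0.1231, 0.1977]
orientation: [[0.906, 0.423, -0.002], [0.423, -0.906, 0.001], [-0.002, -0.002, -1.0]]
wrist_force: [1.0, 0.9, 0.5]
grip_width: 0.994
gripper_force: 0.0
```

Emit:
move_arm --motion '[{"dp": [0, 0, -1], "angular": [0, 0, 0]}, {"dp": [0, 0, -3], "angular": [0, 0, 0]}, {"dp": [0, 0, -6], "angular": [0, 0, 0]}, {"dp": [0, 0, -9], "angular": [0, 0, 0]}, {"dp": [0, 0, -12], "angular": [0, 0, 0]}, {"dp": [0, 0, -14], "angular": [0, 0, 0]}, {"dp": [0, 0, -15], "angular": [0, 0, 0]}, {"dp": [0, 0, -15], "angular": [0, 0, 0]}, {"dp": [0, 0, -15], "angular": [0, 0, 0]}]'

```text
time_s: 20.83
eef_pos: [0.5902, 0.123, 0.3474]
orientation: [[0.906, 0.423, -0.003], [0.423, -0.906, 0.001], [-0.002, -0.002, -1.0]]
wrist_force: [-0.4, -0.8, -0.1]
grip_width: 1.001
gripper_force: 0.0
```

```bash
python3 - <<'E'
from h import *
c=grab('wrist','w9.png'); s=r.sense(); p=np.array(s['eef_pos']); R=np.array(s['orientation'])
print(s['time_s'],p,s['wrist_force'])
f=cv2.cvtColor(c['frame'],cv2.COLOR_RGB2HSV)
m=((f[...,1]<60)&(f[...,2]>60)).astype(np.uint8)
m=cv2.morphologyEx(m,cv2.MORPH_OPEN,np.ones((3,3)))
for k in cv2.findContours(m,cv2.RETR_EXTERNAL,cv2.CHAIN_APPROX_NONE)[0]:
    if cv2.contourArea(k)<600: continue
    a=cv2.approxPolyDP(cv2.convexHull(k),2.5,True)[:,0]
    T=onz(c,a,.110); t=(T-p)@R*1000
    if np.hypot(*(T.mean(0)[:2]-[.59,.123]))<.06:
        for u,q in zip(a,t): print(u,q[:2].round(1))
# side-view: stack silhouette edges of known home lid-top corners
for n in('scene','side'):
    c=grab(n); 
    Rb=np.array([[.907,-.421],[.421,.907]])
    K=np.array([[c['fx'],0,c['cx']],[0,c['fy'],c['cy']],[0,0,1]])
    X=np.array([[*( [.5895,.1228]+Rb@[sx*.035,sy*.01]),.140] for sx in(-1,1) for sy in(-1,1)])
    print(n,'bar top px',cv2.projectPoints(X,cv2.Rodrigues(np.array(c['R']))[0],np.array(c['t']),K,np.array([c['k1'],0,0,0.]))[0][:,0].round(1).tolist())
    g=cv2.cvtColor(c['frame'],cv2.COLOR_RGB2GRAY); x,y,=cv2.projectPoints(np.array([[.5895,.1228,.14]]),cv2.Rodrigues(np.array(c['R']))[0],np.array(c['t']),K,np.array([c['k1'],0,0,0.]))[0][0,0].astype(int)
    print(g[y-15:y+25,x].tolist())
E
```

```text
20.8833 [0.58981755 0.12312865 0.34640071] [ 0.41676644  0.70189501 -0.87408383]
[291 121] [64.5  9.3]
[313 147] [41.5 29.6]
[310 247] [-58.2  29.6]
[252 247] [-58.3 -28.7]
[249 148] [ 40.6 -28.8]
[272 121] [64.5 -7.6]
scene bar top px [[319.4, 170.5], [320.2, 163.9], [349.6, 173.9], [350.0, 167.2]]
[116, 115, 118, 112, 113, 115, 113, 115, 113, 115, 116, 114, 117, 114, 113, 115, 113, 111, 113, 104, 85, 55, 43, 45, 45, 40, 39, 40, 48, 52, 59, 67, 63, 70, 67, 60, 50, 47, 46, 43]
side bar top px [[277.2, 153.9], [272.4, 150.3], [297.7, 144.2], [292.8, 140.7]]
[150, 156, 177, 193, 195, 193, 194, 191, 178, 143, 119, 108, 128, 150, 154, 156, 150, 148, 118, 88, 76, 77, 76, 72, 77, 75, 78, 79, 94, 105, 106, 106, 105, 102, 90, 76, 73, 76, 73, 74]
```

The lid outline is level and full size at its home height, so it is seated. Handing in.

```bash
python3 -c "
from cell import r
print(r.close_job())"
```

```text
the job is handed in; nothing more can be done
None
```

The tray (blank still inside) is set on the base and the lid on the tray, both lowered gently to their expected home heights, and the job was handed in at about 21 s; the result of the judging was not shown.

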